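# Set the roller gap of a bench dough sheeter with a gauge blade

### The arm

A 7-joint arm with a two-finger parallel gripper is mounted at the origin on the work surface. World frame = base frame: x ahead of the robot, y to its left, z up, the work surface at z = 0. Lengths are in m, angles in degrees, forces in N, time in s.
With the tool pointing down it reaches from about 0.4 to 0.75 m from the base axis. Payload 19.5 kg.
Tool frame: the origin (TCP) lies between the finger pads; the fingertips stand manip.tcp_to_tips ahead of it and the grasp point (between the pads) lies 11 mm behind it (manip.tcp_to_tips is the distance from the TCP to the fingertips, in m); x points along the fingers, y is the direction in which the jaws open and shut, and the axes are right-handed (so a half turn about x gives the same grasp; the last joint's range is limited). The gripper opens to 85 mm and grips with 20 to 120 N. Pads are 22 mm wide; open, the fingers measure 114 mm over their backs; the gripper's body (76 mm by 85 mm) begins 54 mm behind the grasp point. The pads swing forward as they close: fully open they stand 13 mm farther back than shut.
Start: joints at [-73.894, 40.479, -1.581, 85.061, 1.261, 54.483, -4.326], TCP at [0.182, 0.545, 0.239] pointing down, gripper open.
Joint ranges: [-155.06, 155.06], [-18.47, 123.98], [-90, 86.84], [0, 140.48], [-83.41, 263.41], [0, 116], [-161.91, 161.91]. Speed limits (degrees/s): [108.29, 108.29, 147.25, 147.25, 172.46, 172.46, 172.46].

### API

Orientations are given as [roll, pitch, yaw] about the fixed x, y, z axes, in that order (R = Rz(yaw) Ry(pitch) Rx(roll)).
In Python, from station import manip, vision gives the robot as it stands. The module is installed in compiled form; this text tells all that it offers.
- The arm moves only by the shell command python3 -m handwheel 'ROWS' [OPENING] [FORCE]. ROWS is JSON, a list of rows, each a list of 6 numbers: the shift along the tool's x, y, z as a fraction of full scale, then the turn, a rotation vector about the tool's x, y, z as a fraction of full scale. A call has 1 to 12 rows; each row shifts and turns the commanded pose from where the row before left it, along the tool's axes as they then stand; what a row does not reach is not made up. Full scale, the value 1, is 300 mm for a shift and pi/2 rad for a turn. A row lasts 1/8 s, in which the tool goes at most 62.5 mm and 10.7 degrees, less where a joint would pass 70% of its speed; a pose out of reach is approached as far as the arm can. A call with a number of a shift or a turn outside -1 to 1 is refused whole. A call with a gripper value outside its range is refused whole. OPENING is the gripper command: -1 is shut, 1 is fully open, values between are in proportion, set as the call begins (- or left out, the last holds). The fingers move at their own pace and stop on an object; FORCE is the grip in N (left out, the last holds). Time passes only in rows, so rows that do not move let the fingers close. It gives the time, the measured TCP pose, the force and the opening at its end, in the units of the state.
- manip.get_obs(): the state, without advancing time (a new reading comes with each control period).
- vision.snapshot(name): name is "scene" or "side" or "wrist"; returns (picture, depth): 384x512x3 uint8, red, green, blue; 384x512 float32, m along the optical axis (not along the pixel's ray), 0 where there is no reading.
- vision.camera_info(name): a dict with "fx", "fy", "cx", "cy" (pixels), "xyz" and "attitude" of the camera in the world; the wrist camera has in their place "tool_from_camera" (4x4, takes a point from camera to tool coordinates, whose origin is the TCP and whose axes are the tool frame's). Camera axes: x right, y down, z forward; pixel columns grow to the right and rows downward; lengths in m; the calibration is good to about 2 mm. A picture is of the moment at which its call begins: read the wrist's pose just before it. camera_info takes no time and is no camera call.
- manip.close_job(): hands the job in, once; it reports no verdict.
The state is a dict: "time_s": time; "joint_pos": joint angles; "joint_velocities": joint speeds; "effort": joint torques, N m; "tcp_pos": TCP position; "orientation": TCP orientation; "contact_force": force on the tool from outside, world axes, zero at the start; "ft_torque": the same for the moment, N m; "gripper_width": finger opening in m.
Only numpy, scipy, OpenCV 4.12 (cv2) and the standard library are available. Lean on these libraries where they do the work, as an engineer would, in place of code of your own. Each camera call takes 0.05 s, during which the arm holds its last target.

### The job

The roller gap of this dough sheeter has to be set to 4 mm. Lay the red-handled 4 mm gauge on the feed bed with its blade well through the open gap under the middle of the roller, then turn the crank on top clockwise to bring the roller down until the blade just drags: nipped so lightly that a gentle pull of about 4 to 7 N on the handle still slides it. Never clamp it hard; leave the gauge lying flat there, nipped in the gap, and leave everything else alone.

Things in the scene. Friction and masses are not known exactly. Their poses are not given: they have to be found in the camera images.
- sheeter: white bench dough sheeter, fixed. Steel feed bed, surface 60 mm above the table, from x -190 to +145 mm, 226 mm wide, side lips 10 mm high. Origin on the table below the middle of the nip; x along the bed away from its feed side (the robot's side), y along the roller. Side plates at y +-119, x -52 to 52 mm; bridge 50 mm deep in x on top; both 186 mm high. Gear case on the +y side.
- nip (a point): point on the bed surface (60 mm above the table) under the middle of the roller, where the gap is narrowest; the gap is open to both sides along x.
- roller: white roller, 60 mm diameter, 188 mm long, does not turn; origin mid-shaft. Worn out of true: its underside is 30 mm below the shaft +-0.7 mm, which the pose does not tell. Gap at start 5.5 to 9 mm. It hangs on disc springs under the screw: once it touches the blade, each mm of travel adds about 12 N of nip (8 N per rad of crank). About 5 N is right; over 20 N is clamped hard.
- screw_axis (a point): point on the vertical axis of the adjusting screw, 239 mm above the table, straight above the nip, level with the crank knob's centre. Dark handwheel, 104 mm diameter, top 214 mm above the table. Clockwise from above lowers the roller 4 mm a turn (0.64 mm per rad), anticlockwise raises it; it stays where it is left and turns with about 0.1 N m.
- crank_knob (a point): centre of the black upright crank knob on the handwheel, 18 mm diameter, 42 mm tall (218 to 260 mm above the table), 40 mm from the screw axis. The knob spins freely on its pin, so a hand can hold it and go round the circle without twisting.
- gauge_red: 4 mm gauge, 0.13 to 0.2 kg, lying flat: steel blade 20 wide, 4 mm thick; red upright handle 60 x 14 x 30 mm (long, wide, high), level with the blade underneath. Origin on the underside below the handle's middle; x along the blade, z up. Drawn out slowly it drags with 1 to 1.2 times the nip, more if the hand presses it down. Pushing or lifting the handle can wedge the blade under the roller.
- gauge_red_grip (a point): centre of the red handle, half-way up (15 mm above the gauge's underside); 14 mm wide across the blade's direction.
- gauge_red_tip (a point): end of the red gauge's blade, on its underside, 150 mm ahead of the handle's centre. Well through the gap: at least 10 mm beyond the nip (20 to 30 mm is usual).
- gauge_blue: the 8 mm gauge, same shape with a blue handle; not wanted. Origin under the handle's middle.
- scraper: bench scraper, steel blade 100 x 150 mm with a white round handle, lying flat. Origin under its middle. Leave alone.
- shaker: clear flour shaker with a red cap, 70 mm diameter, 130 mm tall. Origin under its middle. Leave alone.
- cutter: round steel pastry cutter, 74 mm diameter, 45 mm tall. Origin under its middle. Leave alone.
- jar: jar with a red lid, 72 mm diameter, 120 mm tall. Origin under its middle. Leave alone.
There are look-alikes about, which are no part of the job. Leave any black or orange look-alike of the gauge_red alone.

How it is judged (in metres and radians):
On the way, in this order (a step that is already met when the one before it is completed fails the run):
1. the red gauge's blade lies through the open gap under the roller, not yet nipped (x of gauge_red_tip in the frame of sheeter above 0.008 m and y of gauge_red_tip in the frame of sheeter between -0.05 and 0.05 m and z of gauge_red_tip in the frame of sheeter below 0.066 m and contact force between gauge_red and roller below 0.5 N), for 0.2 s.
2. the roller bears lightly on the blade (contact force between gauge_red and roller between 1.5 and 9 N and contact force between the fingers and gauge_red below 0.2 N), for 0.3 s.
At the end, for the whole second after the job is handed in: The red gauge lies flat and still on the bed, its tip more than 8 mm beyond the nip and within 50 mm of the roller's middle, and the roller presses on its blade with 1.5 to 9 N (x of gauge_red_tip in the frame of sheeter above 0.008 m and y of gauge_red_tip in the frame of sheeter between -0.05 and 0.05 m and contact force between gauge_red and roller between 1.5 and 9 N and angle between gauge_red's own z axis and vertical below 0.03 rad and linear speed of gauge_red below 0.005 m/s); the robot touches nothing.
It fails at once if the roller is clamped on the gauge with more than 20 N (contact force between gauge_red and roller above 20 N).
It fails at once if another thing on the table is moved more than 25 mm (distance of any of gauge_blue, scraper, shaker, cutter, jar from where it was at the start of the episode above 0.025 m).
It also fails if it takes over 72 s, if anything falls off the work surface, if the arm or the gripper's body presses on something with over 40 N, if the wrist force passes 120 N, or if a joint passes its speed limit or range.

## Working session

There is one attempt and no reset: what is moved stays moved. The work goes in short steps, Python scripts to look and compute and a shell command to move; the robot and the scene stay as the last step left them, time stands still between calls to the robot, and variables do not carry over. Pictures are saved under pics/ and viewed, and the job is handed in when it is done.

```bash
ls; mkdir -p pics
python3 - <<'E'
from station import manip, vision
import cv2, numpy as np
o=manip.get_obs(); print({k:np.round(v,4).tolist() for k,v in o.items()}); print(manip.tcp_to_tips)
for n in ("scene","side","wrist"):
    p,d=vision.snapshot(n); cv2.imwrite(f"pics/{n}0.png",p[:,:,::-1]); np.save(f"pics/{n}0.npy",d); print(n,vision.camera_info(n))
E
```

```text
pics
{'time_s': 0.0, 'joint_pos': [-73.8952, 40.5135, -1.5821, 85.0828, 1.2608, 54.484, -4.326], 'joint_velocities': [-0.0673, 0.0087, 0.0483, -0.0281, -0.0374, 0.0573, 0.1126], 'effort': [0.0005, -88.3215, 1.235, -23.618, 0.0169, 0.0063, 0.0], 'tcp_pos': [0.1823, 0.5451, 0.2388], 'orientation': [-87.7568, 89.9371, -106.2511], 'contact_force': [0.5233, -0.0928, -0.2113], 'ft_torque': [0.0065, 0.0408, -0.0047], 'gripper_width': 0.0853}
0.008
scene {'fx': 352.24399167208827, 'fy': 352.24399167208827, 'cx': 259.1433121648215, 'cy': 196.46600197894142, 'xyz': array([ 1.19720452, -0.20969843,  1.06570849]), 'attitude': array([-141.89923547,    0.27024839,   73.87237361])}
side {'fx': 451.054547585124, 'fy': 451.054547585124, 'cx': 254.11492027045938, 'cy': 197.272842137989, 'xyz': array([0.42341911, 1.04197125, 1.35388208]), 'attitude': array([-138.63448305,    0.63699401, -177.25451497])}
wrist {'fx': 270.58089974214334, 'fy': 270.58089974214334, 'cx': 256.7976786716403, 'cy': 190.44055199688265, 'tool_from_camera': array([[-2.14016728e-04, -3.07623415e-01,  9.51508165e-01,
        -1.35077543e-01],
       [ 9.99999928e-01, -3.64787385e-04,  1.06987596e-04,
        -2.18744660e-04],
       [ 3.14186285e-04,  9.51508119e-01,  3.07623471e-01,
        -7.84129032e-02],
       [ 0.00000000e+00,  0.00000000e+00,  0.00000000e+00,
         1.00000000e+00]])}
```

View pics/scene0.png

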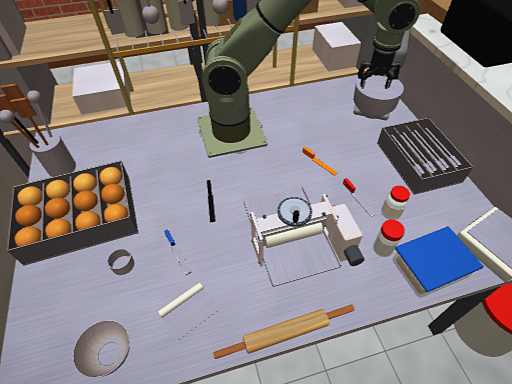

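View pics/side0.png

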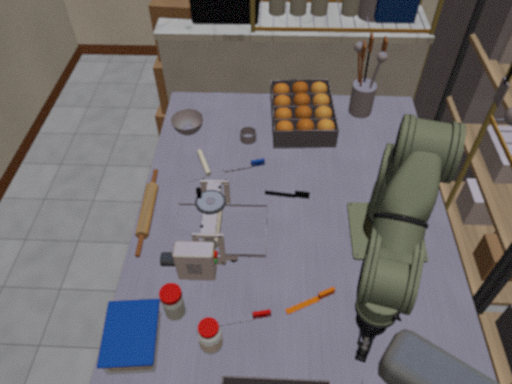

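View pics/wrist0.png

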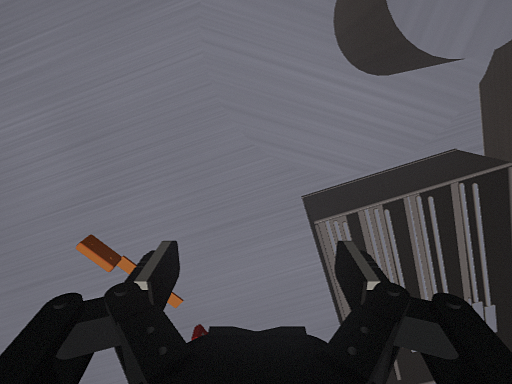

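In the scene view, four things could be the gauge: red handle (350,186) with a steel blade to (372,215), orange (320,160), black (211,200) and blue (176,250). The red one with the steel blade fits the description. I'll confirm it in a crop and measure.

```bash
cat > h.py <<'E'
from station import manip, vision
import cv2, numpy as np
from scipy.spatial.transform import Rotation as Ro
def cam(n):
    c=vision.camera_info(n)
    if n=="wrist":
        o=manip.get_obs(); T=np.eye(4); T[:3,:3]=Ro.from_euler('xyz',o['orientation'],degrees=True).as_matrix(); T[:3,3]=o['tcp_pos']
        T=T@c['tool_from_camera']; return c,T[:3,:3],T[:3,3]
    return c,Ro.from_euler('xyz',c['attitude'],degrees=True).as_matrix(),np.array(c['xyz'])
def ray(C,uv):
    c,R,t=C; uv=np.atleast_2d(uv).astype(float)
    d=np.c_[(uv[:,0]-c['cx'])/c['fx'],(uv[:,1]-c['cy'])/c['fy'],np.ones(len(uv))]@R.T
    return t,d
def onz(C,uv,z):
    t,d=ray(C,uv); return t+d*((z-t[2])/d[:,2])[:,None]
def proj(C,P):
    c,R,t=C; p=(np.atleast_2d(P)-t)@R; return np.c_[c['fx']*p[:,0]/p[:,2]+c['cx'],c['fy']*p[:,1]/p[:,2]+c['cy']]
def cloud(C,d):
    c,R,t=C; v,u=np.mgrid[0:384,0:512]
    return np.stack([(u-c['cx'])/c['fx']*d,(v-c['cy'])/c['fy']*d,d],-1)@R.T+t
E
python3 - <<'E'
from h import *
for n,(x0,x1,y0,y1) in {"scene":(230,420,130,290),"side":(150,340,160,350)}.items():
    im=cv2.imread(f"pics/{n}0.png"); cv2.imwrite(f"pics/{n}0c.png",cv2.resize(im[y0:y1,x0:x1],None,fx=4 if n=="scene" else 3,fy=4 if n=="scene" else 3,interpolation=cv2.INTER_CUBIC)[:600,:800])
    C=cam(n); P=cloud(C,np.load(f"pics/{n}0.npy"))
    hsv=cv2.cvtColor(im,cv2.COLOR_BGR2HSV)
    m=(((hsv[...,0]<6)|(hsv[...,0]>172))&(hsv[...,1]>150)&(hsv[...,2]>60)).astype(np.uint8)
    k,l,s,c=cv2.connectedComponentsWithStats(m)
    for i in range(1,k):
        if s[i,4]>15:
            q=P[l==i]; print(n,c[i].round(1),s[i,4],np.median(q,0).round(4),q[:,2].max().round(3), onz(C,c[i],0.03).round(4))
    # white/steel tall points
    mm=(P[...,2]>0.195)&(P[...,2]<0.225)&(P[...,0]>0.3)&(P[...,0]<0.9)&(abs(P[...,1])<0.4)
    print('wheel',P[mm].mean(0).round(4),P[mm].min(0).round(4),P[mm].max(0).round(4),mm.sum())
    mm=(P[...,2]>0.235)&(P[...,2]<0.27)&(P[...,0]>0.4)&(P[...,0]<0.9)&(abs(P[...,1])<0.4)
    if mm.sum(): print('knob',P[mm].mean(0).round(4),np.argwhere(mm).mean(0),mm.sum())
E
```

```text
scene [348.7 184.9] 87 [0.4527 0.3594 0.0256] 0.036 [[0.4582 0.3561 0.03  ]]
scene [399.9 193.3] 242 [0.6069 0.4581 0.1206] 0.125 [[0.5499 0.5223 0.03  ]]
scene [392.3 229.9] 385 [0.7362 0.3531 0.1304] 1.066 [[0.6872 0.4137 0.03  ]]
scene [500.2 306.6] 978 [ 0.9392  0.9234 -0.4195] 1.066 [[1.0206 0.5868 0.03  ]]
wheel [0.6373 0.0576 0.2153] [0.5837 0.0072 0.2043] [0.6867 0.11   0.2245] 749
knob [0.6754 0.045  0.2524] [214.68965517 295.89655172] 58
side [169.9 293.4] 353 [0.7273 0.3649 0.127 ] 1.354 [[0.7516 0.3112 0.03  ]]
side [261.4 313.2] 84 [0.4483 0.3665 0.026 ] 0.033 [[0.4472 0.3692 0.03  ]]
side [207.7 327.4] 315 [0.6002 0.4655 0.1177] 1.354 [[0.6128 0.4245 0.03  ]]
wheel [0.6291 0.065  0.2121] [0.5792 0.0059 0.1985] [0.6817 0.113  0.2249] 592
knob [0.6671 0.0511 0.25  ] [191.025 198.575] 40
```

View pics/scene0c.png

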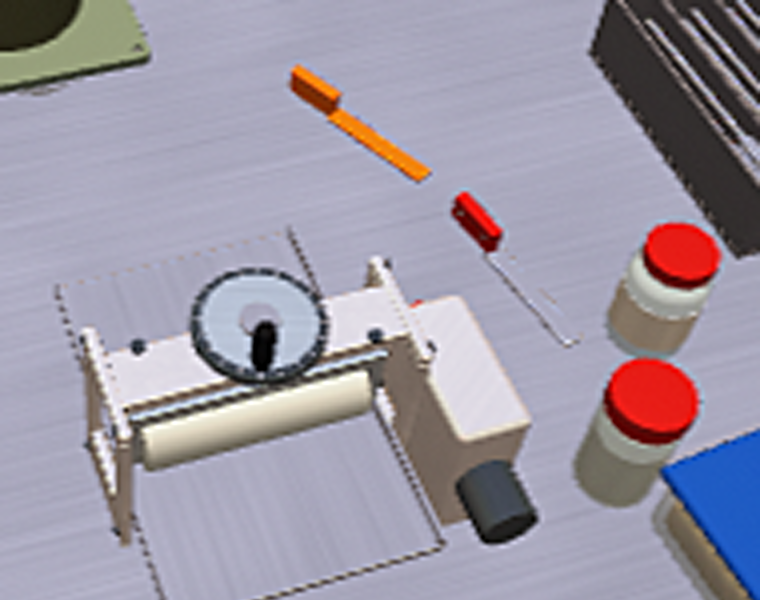

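View pics/side0c.png

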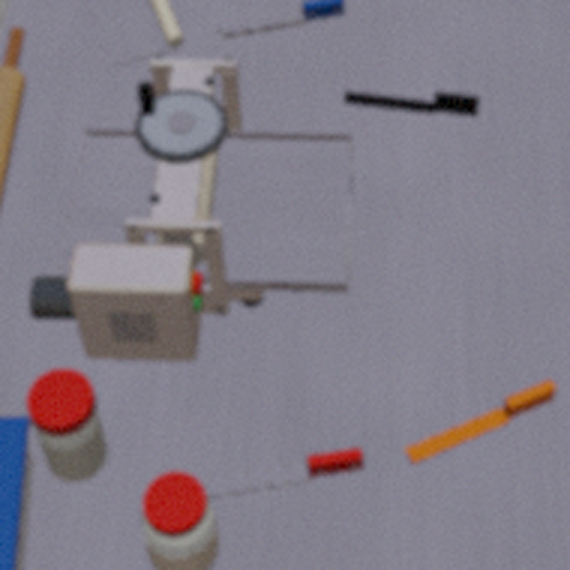

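The crops confirm it: the red handle is at scene crop (477,222) and side crop (335,462), with a steel blade pointing to the jar and shaker. Next is the sheeter yaw and the gauge direction, then a close wrist look.

Run:
```python
from h import *
print(Ro.from_euler('xyz',manip.get_obs()['orientation'],degrees=True).as_matrix().round(3))
for n in ("scene","side"):
    im=cv2.imread(f"pics/{n}0.png"); C=cam(n); P=cloud(C,np.load(f"pics/{n}0.npy"))
    for nm,lo,hi in (("bridge",.178,.196),("bed",.052,.066)):
        mm=(P[...,2]>lo)&(P[...,2]<hi)&(P[...,0]>0.35)&(P[...,0]<0.85)&(P[...,1]>-.12)&(P[...,1]<.24 if nm=="bridge" else P[...,1]<.2)
        q=P[mm][:,:2]; r=cv2.minAreaRect(q.astype(np.float32)); print(n,nm,len(q),np.round(r[0],4),np.round(r[1],4),round(r[2],1),np.median(P[mm][:,2]))
    # table plane check
    print('table z',np.median(P[(abs(P[...,2])<.02)&(P[...,0]>.3)&(P[...,0]<.8)][:,2]))
C=cam("scene")
print('handle ends z=.03', onz(C,[[230+463/4,130+197/4],[230+497/4,130+240/4]],0.03).round(4),'tip',onz(C,[230+570/4,130+345/4],0.004).round(4))
C=cam("side")
print('side lips far/near', onz(C,[[150+352/3,160+137/3],[150+347/3,160+287/3],[150+88/3,160+132/3]],0.07).round(4))
print('tip side',onz(C,[150+212/3,160+496/3],0.004), onz(C,[150+362/3,160+457/3],0.03),onz(C,[150+308/3,160+466/3],0.03))
```

```text
[[-0.     0.317  0.948]
 [-0.001  0.948 -0.317]
 [-1.    -0.001 -0.   ]]
scene bridge 853 [0.6353 0.0585] [0.1037 0.2534] 0.9 0.18691834106156213
scene bed 3434 [0.6113 0.0654] [0.3378 0.2611] 0.8 0.060922018266795885
table z 0.000983774829969697
side bridge 588 [0.6308 0.0587] [0.102  0.2582] 1.0 0.183799953732943
side bed 3026 [0.6078 0.0632] [0.3347 0.245 ] 0.6 0.057703425382557905
table z -0.002214208271860807
handle ends z=.03 [[0.4287 0.3572 0.03  ]
 [0.4871 0.3653 0.03  ]] tip [[0.6013 0.3895 0.004 ]]
side lips far/near [[ 0.4406 -0.0468  0.07  ]
 [ 0.4399  0.1764  0.07  ]
 [ 0.7707 -0.0423  0.07  ]]
tip side [[0.57598806 0.40362928 0.004     ]] [[0.41771635 0.36502599 0.03      ]] [[0.4746133  0.37781506 0.03      ]]
```

```bash
python3 -m handwheel '[[0.022,-0.05,0.174,0,0,0],[0.022,-0.05,0.174,0,0,0],[0.022,-0.05,0.174,0,0,0],[0.022,-0.05,0.174,0,0,0],[0.022,-0.05,0.174,0,0,0],[0.022,-0.05,0.174,0,0,0],[0,0,0,-0.11,0,0],[0,0,0,-0.11,0,0],[0,0,0,-0.11,0,0],[0,0,0,0,0,0]]'
cat > look.py <<'E'
from h import *
import sys
n,name=sys.argv[1:3]
C=cam(n); p,d=vision.snapshot(n); cv2.imwrite(f"pics/{name}.png",p[:,:,::-1]); np.save(f"pics/{name}.npy",d)
np.savez(f"pics/{name}_pose.npz",R=C[1],t=C[2])
o=manip.get_obs(); print(o['time_s'],np.round(o['tcp_pos'],4),np.round(o['orientation'],2),np.round(o['contact_force'],2))
print(Ro.from_euler('xyz',o['orientation'],degrees=True).as_matrix().round(4))
E
python3 look.py wrist w1
```

```text
time_s: 1.4
tcp_pos: [0.4509, 0.3604, 0.1995]
orientation: [176.1, 90.0, -172.8]
contact_force: [-0.3, -0.3, 0.2]
gripper_width: 0.0851
1.45 [0.4509 0.3604 0.1995] [-174.79   89.97 -163.82] [0.33 0.63 0.54]
[[-4.000e-04 -1.903e-01  9.817e-01]
 [-1.000e-04  9.817e-01  1.903e-01]
 [-1.000e+00 -0.000e+00 -4.000e-04]]
```

View pics/w1.png

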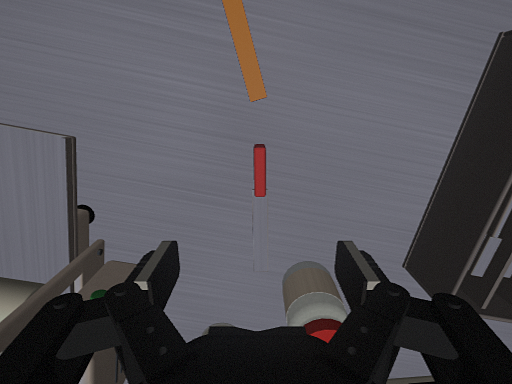

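The wrist view shows the red handle at (260,170) and its blade tip near (261,271). It is nearly aligned with the tool, and the jar stands right of the tip at (310,290).

Run:
```python
from h import *
im=cv2.imread("pics/w1.png"); z=np.load("pics/w1_pose.npz"); C=(vision.camera_info("wrist"),z['R'],z['t'])
hsv=cv2.cvtColor(im,cv2.COLOR_BGR2HSV)
m=(((hsv[...,0]<6)|(hsv[...,0]>172))&(hsv[...,1]>130)&(hsv[...,2]>50)); m[220:]=0; m[:, :200]=0
P=cloud(C,np.load("pics/w1.npy")); top=m&(P[...,2]>.025)
for nm,k in(("all",m),("top",top)):
    v,u=np.nonzero(k); r=cv2.minAreaRect(np.c_[u,v].astype(np.float32)); b=cv2.boxPoints(r); print(nm,k.sum(),r)
    q=onz(C,b,.03); print(q.round(4).tolist(), q.mean(0).round(4))
rr=cv2.minAreaRect(onz(C,np.argwhere(top)[:,::-1],.03)[:,:2].astype(np.float32)); print(rr)
cv2.imwrite("pics/w1c.png",cv2.resize(im[130:290,200:330],None,fx=4,fy=3.7))
o=onz(C,[[253.5,271],[268,271]],.004); print('tip',o.round(4),o.mean(0).round(4))
```

```text
all 603 ((259.5, 169.99998474121094), (10.999998092651367, 51.99999237060547), 0.0)
[[0.4779, 0.3619, 0.03], [0.4174, 0.3502, 0.03], [0.415, 0.3623, 0.03], [0.4754, 0.3747, 0.03]] [0.4464 0.3623 0.03  ]
top 576 ((259.5, 171.49998474121094), (10.999998092651367, 48.99999237060547), 0.0)
[[0.4779, 0.3619, 0.03], [0.4207, 0.3508, 0.03], [0.4183, 0.363, 0.03], [0.4754, 0.3747, 0.03]] [0.4481 0.3626 0.03  ]
((0.44810348749160767, 0.3624756932258606), (0.05837896466255188, 0.012989326380193233), 11.65246868133545)
tip [[0.5976 0.384  0.004 ]
 [0.5936 0.4042 0.004 ]] [0.5956 0.3941 0.004 ]
```

View pics/w1c.png

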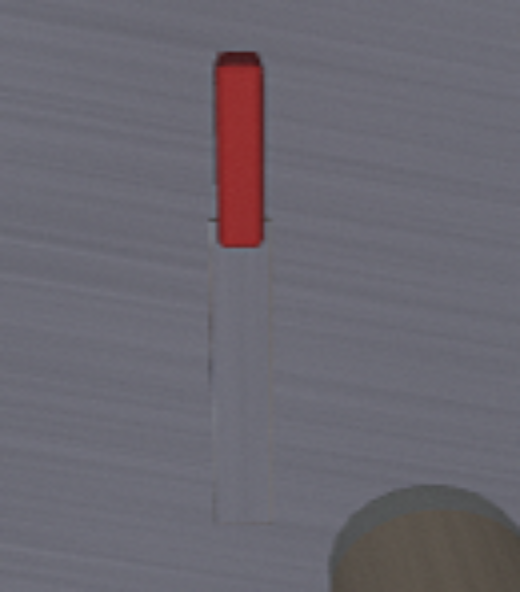

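```bash
python3 -m handwheel '[[0.18,0.009,-0.008,-0.012,0,0],[0.18,0,0,0,0,0],[0.18,0,0,0,0,0],[0.088,0,0,0,0,0],[0,0,0,0,0,0]]' 1 
python3 -m handwheel '[[0,0,0,0,0,0],[0,0,0,0,0,0],[0,0,0,0,0,0],[0,0,0,0,0,0],[0,0,0,0,0,0],[0,0,0,0,0,0]]' -1 45; python3 look.py wrist w2
```

```text
time_s: 2.08
tcp_pos: [0.4472, 0.3622, 0.0099]
orientation: [-139.1, 89.8, -126.9]
contact_force: [0.4, 0.3, 1.0]
gripper_width: 0.0854
time_s: 2.82
tcp_pos: [0.4482, 0.3628, 0.0118]
orientation: [9.7, 90.0, 22.0]
contact_force: [-1.3, -0.7, 8.0]
gripper_width: 0.013
2.875 [0.4482 0.3628 0.0118] [11.58 89.97 23.85] [-1.36 -1.64  7.33]
[[ 5.000e-04 -2.124e-01  9.772e-01]
 [ 2.000e-04  9.772e-01  2.124e-01]
 [-1.000e+00  1.000e-04  5.000e-04]]
```

View pics/w2.png

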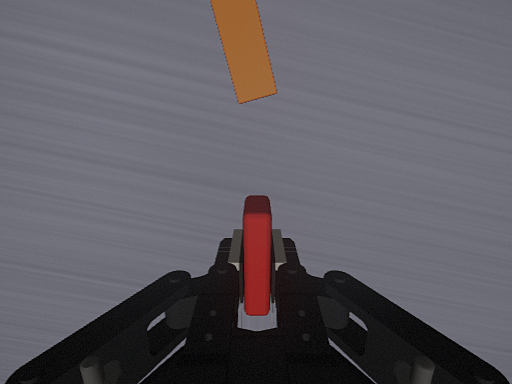

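Gripped: 13 mm opening, with the tips resting on the blade's root. Next I lift, align with the sheeter and bring the gauge in front of the bed with the blade short of the side plates.

```bash
python3 -m handwheel '[[-0.165,0,0,0,0,0],[-0.165,0,0,0.063,0,0],[-0.165,0,0,0.063,0,0],[-0.165,0,0,0,0,0],[0,-0.1,-0.1,0,0,0],[0,-0.18,-0.009,0,0,0],[0,-0.18,0,0,0,0],[0,-0.18,0,0,0,0],[0,-0.18,0,0,0,0],[0,-0.18,0,0,0,0],[0,0,0,0,0,0],[0,0,0,0,0,0]]'; python3 look.py wrist w3; python3 look.py side s3;python3 look.py scene c3
```

```text
time_s: 4.38
tcp_pos: [0.4203, 0.0626, 0.2094]
orientation: [53.2, 90.0, 54.2]
contact_force: [0.5, 0.3, -1.2]
gripper_width: 0.0131
4.425 [0.4202 0.0631 0.2094] [67.29 89.98 68.29] [-0.07  0.44 -1.5 ]
[[ 1.000e-04 -1.750e-02  9.998e-01]
 [ 4.000e-04  9.998e-01  1.750e-02]
 [-1.000e+00  4.000e-04  1.000e-04]]
4.475 [0.4202 0.0633 0.2093] [72.55 89.98 73.58] [ 1.28  0.32 -1.34]
[[ 1.000e-04 -1.810e-02  9.998e-01]
 [ 3.000e-04  9.998e-01  1.810e-02]
 [-1.000e+00  3.000e-04  1.000e-04]]
4.525 [0.4202 0.0633 0.2093] [74.9  89.99 75.94] [-0.32  0.19 -1.2 ]
[[ 0.000e+00 -1.820e-02  9.998e-01]
 [ 2.000e-04  9.998e-01  1.820e-02]
 [-1.000e+00  2.000e-04  1.000e-04]]
```

View pics/w3.png

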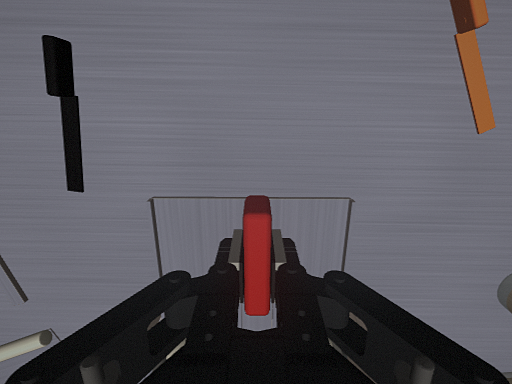

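View pics/s3.png

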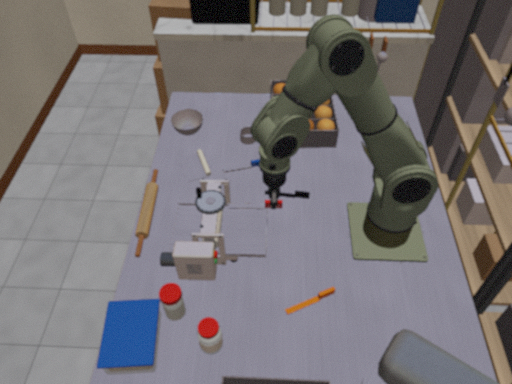

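View pics/c3.png

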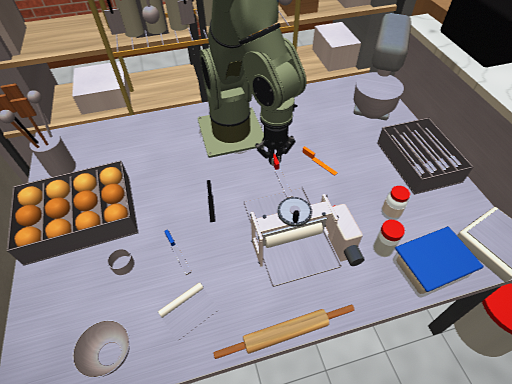

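The gauge is held level ahead of the wheel. The wrist view gives the bed's feed corners at (150,198) and (353,199), which I'll use to check the sheeter pose.

Run:
```python
from h import *
z=np.load("pics/w3_pose.npz"); C=(vision.camera_info("wrist"),z['R'],z['t'])
q=onz(C,[[150,198.5],[353.5,199.5]],.06); print(q.round(4))
for zz in (.06,.07):
  q=onz(C,[[150,198.5],[353.5,199.5]],zz); d=q[1]-q[0]; print(zz,np.hypot(*d[:2]),np.degrees(np.arctan2(-d[0],d[1])), q.mean(0))
im=cv2.imread("pics/w3.png"); cv2.imwrite("pics/w3c.png",cv2.resize(im[180:280,130:380],None,fx=3,fy=3))
```

```text
[[ 0.4452 -0.0564  0.06  ]
 [ 0.4427  0.1708  0.06  ]]
0.06 0.22721411435650457 0.6115461477125266 [0.44394476 0.05717781 0.06      ]
0.07 0.21922773048235736 0.6115461477125269 [0.44035295 0.05731134 0.07      ]
```

View pics/w3c.png

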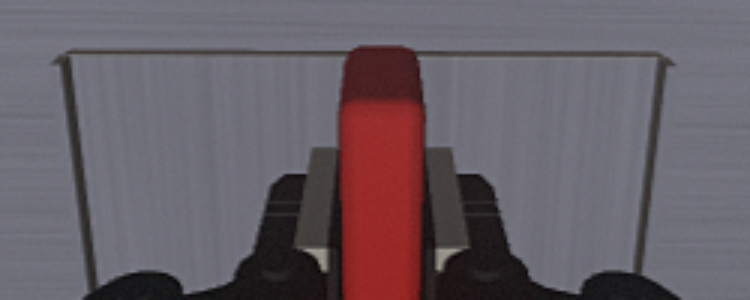

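```bash
python3 -m handwheel '[[0.15,-0.013,0,0,0,0],[0.15,0,0,0,0,0],[0.15,0,0,0,0,0],[0,0,0,0,0,0],[0,0,0,0,0,0]]'
python3 -m handwheel '[[0.003,0,0,0,0,0],[0.003,0,0,0,0,0],[0,0,0,0,0,0]]'
```

```text
time_s: 5.15
tcp_pos: [0.4206, 0.0588, 0.0754]
orientation: [4.8, 90.0, 5.8]
contact_force: [-0.7, -0.0, -1.8]
gripper_width: 0.0132
time_s: 5.52
tcp_pos: [0.4205, 0.0583, 0.0729]
orientation: [4.4, 90.0, 5.4]
contact_force: [-0.7, -0.4, -2.1]
gripper_width: 0.013
```

```bash
python3 -m handwheel '[[0.002,0,0,0,0,0],[0.0,0,0,0,0,0],[0,0,0,0,0,0]]'; python3 -m handwheel '[[0.002,0,0,0,0,0],[0.0,0,0,0,0,0],[0,0,0,0,0,0]]'; python3 -c "
from h import *;print(np.round(manip.get_obs()['contact_force'],2),manip.get_obs()['tcp_pos'])"
```

```text
time_s: 5.9
tcp_pos: [0.4203, 0.0583, 0.0719]
orientation: [-143.9, 90.0, -143.0]
contact_force: [0.6, 0.4, -1.0]
gripper_width: 0.013
time_s: 6.28
tcp_pos: [0.4203, 0.0583, 0.0713]
orientation: [-125.4, 90.0, -124.5]
contact_force: [-0.1, 0.6, -1.6]
gripper_width: 0.013
[-0.14  0.56 -1.62] [0.42026264 0.05833326 0.07130228]
```

```bash
python3 -m handwheel '[[0,0,0.05,0,0,0],[0,0,0.05,0,0,0],[0,0,0,0,0,0]]'; python3 -m handwheel '[[0,0,0.05,0,0,0],[0,0,0.05,0,0,0],[0,0,0,0,0,0]]';  python3 -m handwheel '[[0,0,0.05,0,0,0],[0,0,0.05,0,0,0],[0,0,0,0,0,0]]'
```

```text
time_s: 6.65
tcp_pos: [0.4507, 0.0587, 0.0713]
orientation: [15.3, 90.0, 16.2]
contact_force: [-0.2, -1.0, -1.5]
gripper_width: 0.013
time_s: 7.02
tcp_pos: [0.4799, 0.0592, 0.0711]
orientation: [-167.3, 90.0, -166.4]
contact_force: [1.1, -0.5, -3.8]
gripper_width: 0.0134
time_s: 7.4
tcp_pos: [0.5099, 0.0598, 0.0711]
orientation: [-31.5, 90.0, -30.6]
contact_force: [2.4, -0.3, -4.5]
gripper_width: 0.0131
```

```bash
python3 -m handwheel '[[0,0,0,0,0,0],[0,0,0,0,0,0]]'; python3 -m handwheel '[[0.002,0,0,0,0,0],[0,0,0,0,0,0],[0,0,0,0,0,0]]';  python3 look.py wrist w4; python3 look.py side s4; python3 look.py scene c4; python3 -c "
import cv2
for n,(x0,y0) in dict(s4=(150,150),c4=(220,150)).items():
    im=cv2.imread(f'pics/{n}.png'); cv2.imwrite(f'pics/{n}c.png',cv2.resize(im[y0:y0+140,x0:x0+180],None,fx=4,fy=4,interpolation=cv2.INTER_CUBIC))
"
```

```text
time_s: 7.65
tcp_pos: [0.5097, 0.0598, 0.0713]
orientation: [-155.0, 90.0, -154.0]
contact_force: [0.9, 0.2, -4.4]
gripper_width: 0.0134
time_s: 8.02
tcp_pos: [0.5099, 0.0598, 0.0708]
orientation: [-161.3, 90.0, -160.3]
contact_force: [-4.3, -0.1, 3.3]
gripper_width: 0.0128
8.075 [0.51   0.0598 0.0708] [-159.75   89.97 -158.8 ] [-4.29 -0.6   4.22]
[[-5.000e-04 -1.650e-02  9.999e-01]
 [-2.000e-04  9.999e-01  1.650e-02]
 [-1.000e+00 -2.000e-04 -5.000e-04]]
8.125 [0.51   0.0598 0.0708] [-157.11   89.97 -156.16] [-5.25  0.39  4.05]
[[-5.000e-04 -1.650e-02  9.999e-01]
 [-2.000e-04  9.999e-01  1.650e-02]
 [-1.000e+00 -2.000e-04 -5.000e-04]]
8.175 [0.5101 0.0598 0.0708] [-158.47   89.98 -157.52] [-3.77 -0.46  5.11]
[[-3.000e-04 -1.650e-02  9.999e-01]
 [-1.000e-04  9.999e-01  1.650e-02]
 [-1.000e+00 -1.000e-04 -3.000e-04]]
```

View pics/c4c.png

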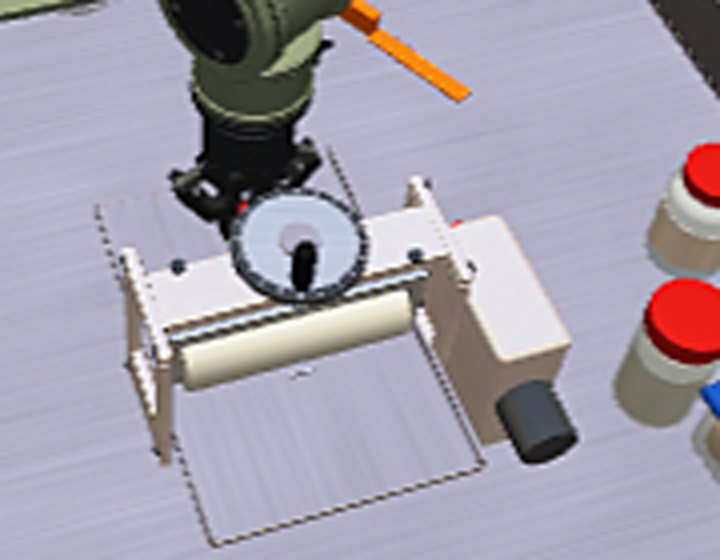

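View pics/w4.png

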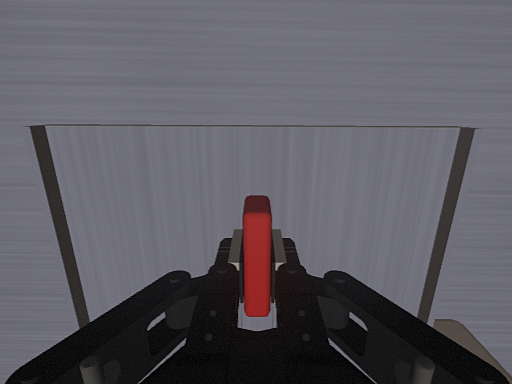

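The blade tip shows past the roller at crop (300,373), near the roller's middle. I release it, rise and look at the knob.

```bash
python3 -m handwheel '[[0,0,0,0,0,0],[0,0,0,0,0,0],[0,0,0,0,0,0],[-0.1,0,0,0,0,0],[-0.19,0,0,0,0,0],[-0.19,0,0,0,0,0],[-0.19,0,0,0,0,0],[-0.1,0,0.1,0,0,0],[0,0,0.15,0,0,0],[0,0,0.15,0,0,0],[0,0,0,0,0,0]]' 1; python3 look.py wrist w5; python3 look.py side s5
```

```text
time_s: 9.55
tcp_pos: [0.6318, 0.0618, 0.3002]
orientation: [170.1, 90.0, 171.0]
contact_force: [-1.1, 0.5, -0.9]
gripper_width: 0.0852
9.6 [0.6305 0.0619 0.3007] [177.71  89.94 178.65] [-0.2   0.34 -0.42]
[[-0.0011 -0.0164  0.9999]
 [ 0.      0.9999  0.0164]
 [-1.      0.     -0.0011]]
9.65 [0.6299 0.0619 0.3012] [-177.65   89.95 -176.7 ] [-0.73  0.24  0.71]
[[-9.000e-04 -1.660e-02  9.999e-01]
 [-1.000e-04  9.999e-01  1.660e-02]
 [-1.000e+00 -0.000e+00 -9.000e-04]]
```

View pics/w5.png

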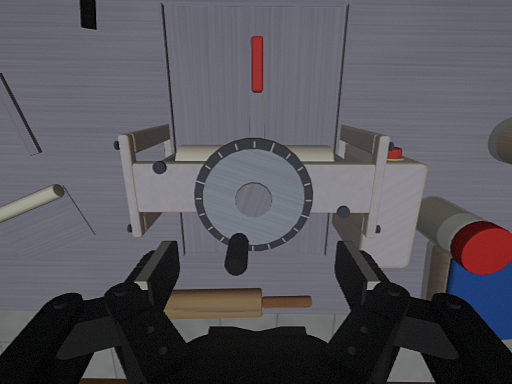

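View pics/s5.png

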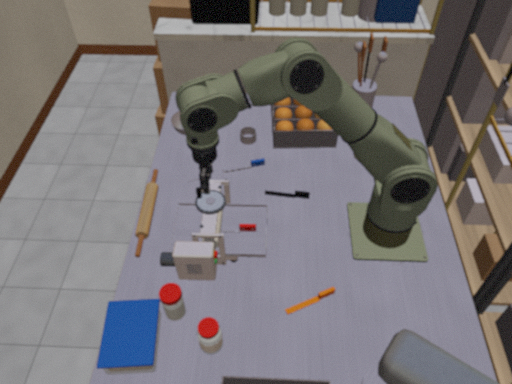

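Run:
```python
from h import *
im=cv2.imread("pics/w5.png"); z=np.load("pics/w5_pose.npz"); C=(vision.camera_info("wrist"),z['R'],z['t'])
cv2.imwrite("pics/w5c.png",cv2.resize(im[130:290,180:330],None,fx=5,fy=3.75 if 0 else 3.7,interpolation=cv2.INTER_CUBIC))
P=cloud(C,np.load("pics/w5.npy"))
m=(P[...,2]>.2)&(P[...,2]<.225); m[:, :170]=0;m[:,340:]=0;m[255:]=0
u=np.argwhere(m)[:,::-1].astype(np.float32); q=onz(C,u,.214)[:,:2]
(c,r)=cv2.minEnclosingCircle(q.astype(np.float32)); print('wheel',c,r,P[m][:,2].mean())
k=(P[...,2]>.25)&(P[...,2]<.272); k[:, :200]=0;k[:,280:]=0;k[290:]=0
print('ktop',P[k].mean(0),k.sum(),onz(C,np.argwhere(k)[:,::-1],.26).mean(0), np.argwhere(k).mean(0))
kk=(P[...,2]>.22)&(P[...,2]<.272); kk[:, :200]=0;kk[:,280:]=0;kk[290:]=0
g=cv2.cvtColor(im,cv2.COLOR_BGR2GRAY)<40; g[:230]=0;g[280:]=0;g[:,:215]=0;g[:,260:]=0
v,uu=np.nonzero(g);print(uu.min(),uu.max(),v.min(),v.max())
# red handle
hsv=cv2.cvtColor(im,cv2.COLOR_BGR2HSV); m=((hsv[...,0]<6)|(hsv[...,0]>172))&(hsv[...,1]>130); m[110:]=0;m[:,:200]=0;m[:,300:]=0
v,u=np.nonzero(m); r=cv2.minAreaRect(onz(C,np.c_[u,v],.09)[:,:2].astype(np.float32)); print('handle',r)
cr=P[...,2]; 
m=(P[...,2]>.08)&(P[...,2]<.16);m[:140]=0;m[165:]=0;m[:,180:]*=1;m[:,330:]=0;m[:,:180]=0
print('roller pts',P[m].min(0),P[m].max(0),m.sum())
```

```text
wheel (0.631828248500824, 0.05819983035326004) 0.052004292607307434 0.21519528734322807
ktop [0.66785873 0.04587572 0.25837166] 473 [0.66687802 0.04600285 0.26      ] [262.71035941 235.31501057]
225 248 233 274
handle ((0.5103135704994202, 0.05942491441965103), (0.05857343226671219, 0.012534732930362225), 1.2252801656723022)Traceback (most recent call last):
  File "<stdin>", line 17, in <module>
numpy._core._exceptions._UFuncOutputCastingError: Cannot cast ufunc 'multiply' output from dtype('int64') to dtype('bool') with casting rule 'same_kind'
```

View pics/w5c.png

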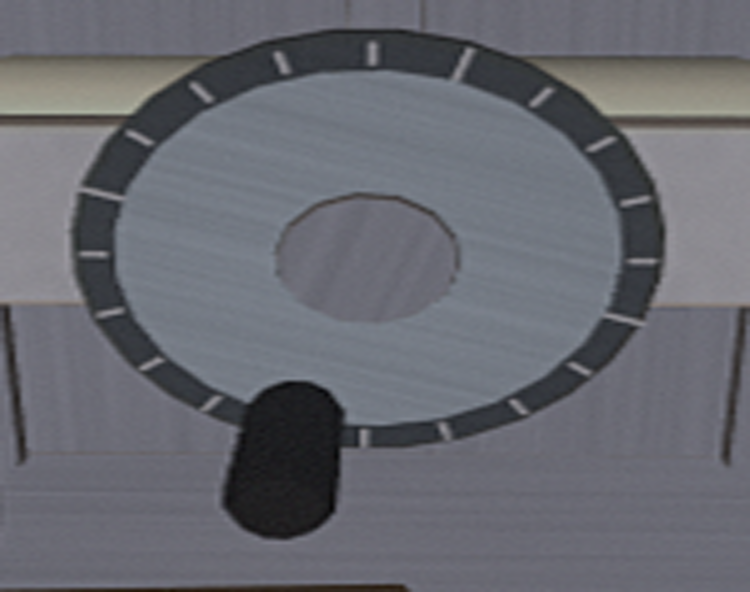

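```bash
python3 -m handwheel '[[0,-0.056,0.132,0,0,0],[0.07,0,0,0,0,0],[0.147,0,0,0,0,0],[0,0,0,0,0,0],[0,0,0,0,0,0]]' 1
python3 - <<'E'
from h import *
from scipy.optimize import least_squares
for n in("scene0","c3","c4"):
    C=cam("scene"); P=cloud(C,np.load(f"pics/{n}.npy"))
    o=np.array([.632,.0582]); th=np.radians(.8); R=np.array([[np.cos(th),-np.sin(th)],[np.sin(th),np.cos(th)]])
    L=(P[...,:2]-o)@R; X=L[...,0];Y=L[...,1];Z=P[...,2]
    bed=(abs(Y)<.08)&(X>.07)&(X<.13)&(Z>.05)&(Z<.07); bz=np.median(Z[bed])
    m=(abs(Y)<.085)&(X>.008)&(X<.04)&(Z>.078)&(Z<.125)&(np.hypot(X,Z-.097)<.036)
    f=least_squares(lambda p:np.hypot(X[m]-p[0],Z[m]-p[1])-.03,[0,.097],loss='soft_l1',f_scale=.002)
    print(n,m.sum(),bz,np.std(Z[bed]),f.x,'gap',f.x[1]-.03-bz,np.std(f.fun))
    g=least_squares(lambda p:np.hypot(X[m]+.0015,Z[m]-p[0])-.03,[.097],loss='soft_l1',f_scale=.002); print(g.x-.03-bz)
E
```

```text
time_s: 10.28
tcp_pos: [0.6704, 0.0457, 0.2387]
orientation: [2.4, 89.9, 3.4]
contact_force: [-0.3, -0.0, 0.2]
gripper_width: 0.0854
scene0 544 0.06110860469299462 0.0018964712093876345 [0.00203594 0.09640465] gap 0.005296047501635939 0.0016265955324960002
[0.00863697]
c3 546 0.06102652767139416 0.0018527527123056024 [0.00198881 0.09646898] gap 0.005442451913451649 0.0015643185604530892
[0.00875402]
c4 544 0.06096605184561199 0.0018334277902706318 [0.00201591 0.09650887] gap 0.005542814592719769 0.0017348722075444935
[0.00887996]
```

```bash
python3 -m handwheel '[[0.01,0,0,0,0,0],[0,0,0,0,0,0],[0,0,0,0,0,0],[0,0,0,0,0,0],[0,0,0,0,0,0],[0,0,0,0,0,0]]' -1 40
python3 - <<'E'
from h import *
o=manip.get_obs();print(o['tcp_pos'],o['gripper_width'],o['contact_force'])
p=o['tcp_pos'][:2]-[.6318,.0582]; print(np.hypot(*p),np.degrees(np.arctan2(p[1],p[0])))
for n in ("w5",):
    pass
R=.04; a0=-18.2-.95
for i in range(18):
    a,b=np.radians(a0-20*i),np.radians(a0-20*(i+1)); print(i,-18.2-20*(i+1),'y %.3f z %.3f'%(R*(np.sin(b)-np.sin(a))/.3,R*(np.cos(b)-np.cos(a))/.3))
E
```

```text
time_s: 11.02
tcp_pos: [0.6701, 0.0458, 0.2339]
orientation: [40.3, 90.0, 41.3]
contact_force: [-2.8, 0.7, 5.7]
gripper_width: 0.0171
[0.67011636 0.04580306 0.23391004] 0.017115836138277774 [-2.75444146  0.65804916  5.70624373]
0.04027192250998712 -17.928553607201806
0 -38.2 y -0.040 z -0.023
1 -58.2 y -0.030 z -0.035
2 -78.2 y -0.016 z -0.043
3 -98.2 y -0.001 z -0.046
4 -118.2 y 0.015 z -0.044
5 -138.2 y 0.029 z -0.036
6 -158.2 y 0.040 z -0.024
7 -178.2 y 0.045 z -0.009
8 -198.2 y 0.046 z 0.007
9 -218.2 y 0.040 z 0.023
10 -238.2 y 0.030 z 0.035
11 -258.2 y 0.016 z 0.043
12 -278.2 y 0.001 z 0.046
13 -298.2 y -0.015 z 0.044
14 -318.2 y -0.029 z 0.036
15 -338.2 y -0.040 z 0.024
16 -358.2 y -0.045 z 0.009
17 -378.2 y -0.046 z -0.007
```

```bash
python3 -m handwheel '[[-0.003,-0.040,-0.023,0,0,0],[0,-0.030,-0.035,0,0,0],[0,-0.016,-0.043,0,0,0],[0,-0.001,-0.046,0,0,0],[0,0.015,-0.044,0,0,0],[0,0.029,-0.036,0,0,0],[0,0.040,-0.024,0,0,0],[0,0,0,0,0,0],[0,0,0,0,0,0]]'; python3 -c "
from h import *
o=manip.get_obs();p=o['tcp_pos'][:2]-np.array([.6318,.0582]); print(np.hypot(*p),np.degrees(np.arctan2(p[1],p[0])),o['contact_force'],o['ft_torque'])"
```

```text
time_s: 12.15
tcp_pos: [0.5948, 0.0442, 0.2341]
orientation: [127.5, 90.0, 128.5]
contact_force: [2.9, 4.0, -9.9]
gripper_width: 0.017
0.03955580054519179 -159.2553406168362 [ 2.93533744  4.04484526 -9.8625167 ] [ 0.90190558 -0.69737172  0.02722351]
```

```bash
python3 -m handwheel '[[0,0,0,0,0,0],[0,0,0,0,0,0],[0,0,0,0,0,0],[0,0.024,-0.141,0,0,0],[0,0.024,-0.141,0,0,0],[0.17,0,0,0,0,0],[0.17,0,0,0,0,0],[0.18,0,0,0,0,0],[0,0,0,0,0,0]]' 1; python3 look.py wrist w6
```

```text
time_s: 13.28
tcp_pos: [0.5086, 0.0564, 0.0765]
orientation: [-168.9, 89.7, -167.9]
contact_force: [0.4, -0.3, 1.5]
gripper_width: 0.0856
13.325 [0.5098 0.0566 0.0787] [-163.16   89.9  -162.2 ] [ 0.1  -0.15  2.23]
[[-1.700e-03 -1.670e-02  9.999e-01]
 [-5.000e-04  9.999e-01  1.670e-02]
 [-1.000e+00 -5.000e-04 -1.700e-03]]
```

View pics/w6.png

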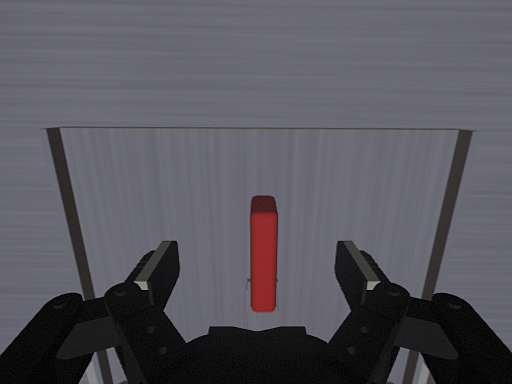

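```bash
python3 -m handwheel '[[0.003,0.009,0,0,0,0],[0,0,0,0,0,0],[0,0,0,0,0,0],[0,0,0,0,0,0],[0,0,0,0,0,0],[0,0,0,0,0,0]]' -1 20;python3 -m handwheel '[[0,0,-0.003,0,0,0],[0,0,-0.003,0,0,0]]'; python3 -m handwheel '[[0,0,-0.003,0,0,0],[0,0,-0.003,0,0,0]]'; python3 -m handwheel '[[0,0,0,0,0,0]]'
```

```text
time_s: 14.08
tcp_pos: [0.5102, 0.0592, 0.0781]
orientation: [-13.4, 90.0, -12.5]
contact_force: [-0.4, -0.8, 8.5]
gripper_width: 0.0138
time_s: 14.32
tcp_pos: [0.5091, 0.0593, 0.0781]
orientation: [8.0, 89.9, 8.9]
contact_force: [5.5, 0.0, 6.2]
gripper_width: 0.0137
time_s: 14.58
tcp_pos: [0.5073, 0.0593, 0.0781]
orientation: [9.7, 89.9, 10.7]
contact_force: [4.9, -0.7, 6.2]
gripper_width: 0.0134
time_s: 14.7
tcp_pos: [0.5072, 0.0593, 0.0781]
orientation: [9.1, 89.9, 10.1]
contact_force: [3.2, 0.6, 6.1]
gripper_width: 0.0131
```

```bash
python3 -m handwheel '[[-0.0016,0,0,0,0,0],[0,0,0,0,0,0]]';python3 -m handwheel '[[0,0,-0.003,0,0,0],[0,0,-0.003,0,0,0]]'; python3 -m handwheel '[[0,0,-0.001,0,0,0]]'; python3 -m handwheel '[[0,0,0,0,0,0]]'
```

```text
time_s: 14.95
tcp_pos: [0.5062, 0.0591, 0.0781]
orientation: [-156.2, 90.0, -155.2]
contact_force: [-0.4, -0.3, 2.6]
gripper_width: 0.0133
time_s: 15.2
tcp_pos: [0.5047, 0.0592, 0.0781]
orientation: [9.8, 90.0, 10.7]
contact_force: [2.1, 0.2, 1.1]
gripper_width: 0.0136
time_s: 15.32
tcp_pos: [0.5043, 0.0591, 0.0781]
orientation: [-28.9, 90.0, -27.9]
contact_force: [2.1, 0.5, 2.2]
gripper_width: 0.0135
time_s: 15.45
tcp_pos: [0.5043, 0.0591, 0.0781]
orientation: [-47.8, 90.0, -46.9]
contact_force: [1.4, 0.2, 2.6]
gripper_width: 0.0134
```

```bash
python3 -m handwheel '[[-0.0009,0,0,0,0,0],[0,0,0,0,0,0]]';python3 -m handwheel '[[0,0,-0.003,0,0,0],[0,0,-0.002,0,0,0]]'; python3 -m handwheel '[[0,0,0,0,0,0]]'; python3 -m handwheel '[[0,0,0,0,0,0]]'
```

```text
time_s: 15.7
tcp_pos: [0.504, 0.0591, 0.0782]
orientation: [-161.8, 90.0, -160.9]
contact_force: [-0.9, -0.8, -1.3]
gripper_width: 0.0139
time_s: 15.95
tcp_pos: [0.5026, 0.0591, 0.0783]
orientation: [-147.5, 90.0, -146.5]
contact_force: [-0.9, 0.2, -0.5]
gripper_width: 0.0134
time_s: 16.08
tcp_pos: [0.5026, 0.0591, 0.0783]
orientation: [-152.7, 90.0, -151.8]
contact_force: [0.5, 0.1, -0.7]
gripper_width: 0.0135
time_s: 16.2
tcp_pos: [0.5027, 0.059, 0.0783]
orientation: [-144.3, 90.0, -143.4]
contact_force: [0.2, -0.6, -1.0]
gripper_width: 0.0134
```

No drag, so the blade is not nipped yet. While it's still free I slide it back forward 8 mm, then go back to the crank.

```bash
python3 -m handwheel '[[0,0,0.007,0,0,0],[0,0,0.007,0,0,0],[0,0,0.007,0,0,0],[0,0,0.006,0,0,0]]'; python3 -m handwheel '[[0,0,0,0,0,0],[0,0,0,0,0,0]]'
```

```text
time_s: 16.7
tcp_pos: [0.511, 0.0592, 0.0783]
orientation: [-110.2, 90.0, -109.2]
contact_force: [-0.6, -0.4, -0.7]
gripper_width: 0.0135
time_s: 16.95
tcp_pos: [0.5109, 0.0592, 0.0784]
orientation: [-89.0, 90.0, -88.0]
contact_force: [-1.1, -0.6, -0.8]
gripper_width: 0.0134
```

```bash
python3 -m handwheel '[[0,0,0,0,0,0],[0,0,0,0,0,0],[0,0,0,0,0,0],[-0.17,0,0,0,0,0],[-0.17,0,0,0,0,0],[-0.18,0,0,0,0,0],[0,-0.028,0.139,0,0,0],[0,-0.027,0.139,0,0,0],[0,0,0,0,0,0]]' 1
cat > arc.py <<'E'
from h import *
import sys
o=manip.get_obs();p=o['tcp_pos'][:2]-np.array([.6318,.0582]); a=np.degrees(np.arctan2(p[1],p[0]))
print('r',np.hypot(*p).round(4),'ang',a.round(1),o['tcp_pos'].round(4))
if len(sys.argv)>2:
    a=float(sys.argv[1])
    for s in map(float,sys.argv[2:]):
        u,v=np.radians(a-.95),np.radians(a-.95-s); print('%.1f y %.3f z %.3f'%(a-s,.04*(np.sin(v)-np.sin(u))/.3,.04*(np.cos(v)-np.cos(u))/.3)); a-=s
E
python3 arc.py -159.2 17 17 16
```

```text
time_s: 18.08
tcp_pos: [0.5959, 0.0434, 0.2335]
orientation: [-114.9, 90.0, -114.0]
contact_force: [-1.5, 0.1, -0.6]
gripper_width: 0.0858
r 0.0388 ang -157.5 [0.5959 0.0434 0.2335]
-176.2 y 0.039 z -0.008
-193.2 y 0.039 z 0.004
-209.2 y 0.034 z 0.014
```

```bash
python3 -m handwheel '[[0,0.002,-0.004,0,0,0],[0,0,0,0,0,0],[0,0,0,0,0,0],[0,0,0,0,0,0],[0,0,0,0,0,0],[0,0.039,-0.008,0,0,0],[0,0.039,0.004,0,0,0],[0,0.034,0.014,0,0,0],[0,0,0,0,0,0],[0,0,0,0,0,0]]' -1 40; python3 arc.py
```

```text
time_s: 19.32
tcp_pos: [0.5962, 0.0791, 0.2347]
orientation: [43.7, 89.9, 44.7]
contact_force: [0.8, 1.9, 5.2]
gripper_width: 0.0167
r 0.0413 ang 149.6 [0.5962 0.0791 0.2347]
```

```bash
python3 -m handwheel '[[0,0,0,0,0,0],[0,0,0,0,0,0],[0,0,0,0,0,0],[0,-0.031,-0.142,0,0,0],[0,-0.031,-0.142,0,0,0],[0.173,0,0,0,0,0],[0.173,0,0,0,0,0],[0.173,0,0,0,0,0],[0,0,0,0,0,0],[0,0,0,0,0,0]]' 1;  python3 arc.py
```

```text
time_s: 20.58
tcp_pos: [0.5116, 0.0584, 0.0804]
orientation: [2.8, 89.9, 3.7]
contact_force: [-0.3, 1.0, 0.5]
gripper_width: 0.0851
r 0.1202 ang 179.9 [0.5116 0.0584 0.0804]
```

```bash
python3 -m handwheel '[[0.004,0.002,0,0,0,0],[0,0,0,0,0,0],[0,0,0,0,0,0],[0,0,0,0,0,0],[0,0,0,0,0,0],[-0.002,0,0,0,0,0]]' -1 20;python3 -m handwheel '[[0,0,0,0,0,0]]'
```

```text
time_s: 21.32
tcp_pos: [0.511, 0.059, 0.0781]
orientation: [14.1, 90.0, 15.0]
contact_force: [1.8, 1.2, -2.0]
gripper_width: 0.0132
time_s: 21.45
tcp_pos: [0.511, 0.059, 0.0781]
orientation: [24.0, 90.0, 24.9]
contact_force: [1.1, 0.4, -2.2]
gripper_width: 0.0133
```

```bash
python3 -m handwheel '[[0,0,-0.003,0,0,0],[0,0,-0.003,0,0,0]]'; python3 -m handwheel '[[0,0,-0.002,0,0,0]]'; python3 -m handwheel '[[0,0,0,0,0,0]]'
```

```text
time_s: 21.7
tcp_pos: [0.5093, 0.0589, 0.0781]
orientation: [5.1, 90.0, 6.1]
contact_force: [4.0, 0.4, -3.0]
gripper_width: 0.0135
time_s: 21.82
tcp_pos: [0.5086, 0.0589, 0.0781]
orientation: [-11.2, 90.0, -10.3]
contact_force: [4.7, 0.2, -3.4]
gripper_width: 0.0133
time_s: 21.95
tcp_pos: [0.5085, 0.0589, 0.0781]
orientation: [-78.0, 90.0, -77.0]
contact_force: [4.4, -0.0, -2.8]
gripper_width: 0.0134
```

```bash
python3 -m handwheel '[[0.0005,0,-0.003,0,0,0],[0,0,-0.003,0,0,0]]'; python3 -m handwheel '[[0.0005,0,-0.002,0,0,0]]'; python3 -m handwheel '[[0,0,-0.002,0,0,0]]'; python3 -m handwheel '[[0,0,0,0,0,0]]'
```

```text
time_s: 22.2
tcp_pos: [0.5067, 0.0588, 0.0779]
orientation: [-77.0, 90.0, -76.0]
contact_force: [4.2, -0.5, -2.0]
gripper_width: 0.0137
time_s: 22.32
tcp_pos: [0.5061, 0.0588, 0.0778]
orientation: [-54.0, 90.0, -53.0]
contact_force: [5.1, 0.1, -2.7]
gripper_width: 0.0135
time_s: 22.45
tcp_pos: [0.5055, 0.0588, 0.0778]
orientation: [-62.6, 90.0, -61.7]
contact_force: [4.4, 0.8, -1.7]
gripper_width: 0.0134
time_s: 22.58
tcp_pos: [0.5054, 0.0588, 0.0778]
orientation: [-113.5, 90.0, -112.6]
contact_force: [3.6, 0.7, -1.1]
gripper_width: 0.0132
```

```bash
python3 -m handwheel '[[0.0006,0,-0.002,0,0,0],[0.0,0,-0.002,0,0,0]]'; python3 -m handwheel '[[0,0,-0.002,0,0,0]]'; python3 -m handwheel '[[0,0,-0.002,0,0,0]]'; python3 -m handwheel '[[0,0,0,0,0,0]]'
```

```text
time_s: 22.82
tcp_pos: [0.5047, 0.0589, 0.0778]
orientation: [5.0, 89.9, 6.0]
contact_force: [6.4, 0.3, 0.9]
gripper_width: 0.0133
time_s: 22.95
tcp_pos: [0.5041, 0.0588, 0.0778]
orientation: [3.9, 89.9, 4.8]
contact_force: [5.8, -0.6, 0.8]
gripper_width: 0.0135
time_s: 23.08
tcp_pos: [0.5035, 0.0588, 0.0777]
orientation: [3.1, 89.9, 4.0]
contact_force: [5.8, 0.5, 1.1]
gripper_width: 0.0138
time_s: 23.2
tcp_pos: [0.5034, 0.0589, 0.0778]
orientation: [4.3, 90.0, 5.3]
contact_force: [5.1, -0.0, 0.1]
gripper_width: 0.0134
```

Drag is a steady 4.5–6 N with almost no vertical load, compared with about 0 N before this 50° of crank. That means a nip of about 4–5 N, with the tip about 22 mm past the nip. I release and back off.

```bash
python3 -m handwheel '[[0,0,0,0,0,0],[0,0,0,0,0,0],[0,0,0,0,0,0],[0,0,0,0,0,0],[-0.05,0,0,0,0,0],[-0.15,0,0,0,0,0],[-0.15,0,0,0,0,0],[-0.15,0,-0.02,0,0,0],[0,0,0,0,0,0],[0,0,0,0,0,0],[0,0,0,0,0,0],[0,0,0,0,0,0]]' 1; python3 look.py wrist w7; python3 look.py scene c7
python3 - <<'E'
from h import *
im=cv2.imread("pics/w7.png"); z=np.load("pics/w7_pose.npz"); C=(vision.camera_info("wrist"),z['R'],z['t'])
hsv=cv2.cvtColor(im,cv2.COLOR_BGR2HSV); m=((hsv[...,0]<6)|(hsv[...,0]>172))&(hsv[...,1]>130);m[:,:200]=0;m[:,310:]=0
P=cloud(C,np.load("pics/w7.npy")); top=m&(P[...,2]>.083)&(P[...,2]<.1)
print('handle',cv2.minAreaRect(onz(C,np.argwhere(top)[:,::-1],.09)[:,:2].astype(np.float32)), np.polyfit(P[top][:,0],P[top][:,2],1))
c=cv2.imread('pics/c7.png'); cv2.imwrite('pics/c7c.png',cv2.resize(c[150:290,220:400],None,fx=4,fy=4,interpolation=cv2.INTER_CUBIC))
E
```

```text
time_s: 24.7
tcp_pos: [0.4969, 0.0587, 0.2271]
orientation: [-171.0, 89.9, -170.0]
contact_force: [-0.3, -0.0, -0.3]
gripper_width: 0.0857
24.75 [0.497  0.0587 0.2272] [-170.79   89.95 -169.84] [-0.36  0.31  1.41]
[[-9.000e-04 -1.660e-02  9.999e-01]
 [-2.000e-04  9.999e-01  1.660e-02]
 [-1.000e+00 -2.000e-04 -9.000e-04]]
24.8 [0.497  0.0587 0.2272] [-168.85   89.95 -167.91] [ 0.11 -0.66  0.2 ]
[[-8.000e-04 -1.660e-02  9.999e-01]
 [-2.000e-04  9.999e-01  1.660e-02]
 [-1.000e+00 -2.000e-04 -8.000e-04]]
handle ((0.502284586429596, 0.05868086963891983), (0.05945286899805069, 0.01260236743837595), 0.5604631304740906) [0.01238933 0.08393382]
```

View pics/w7.png

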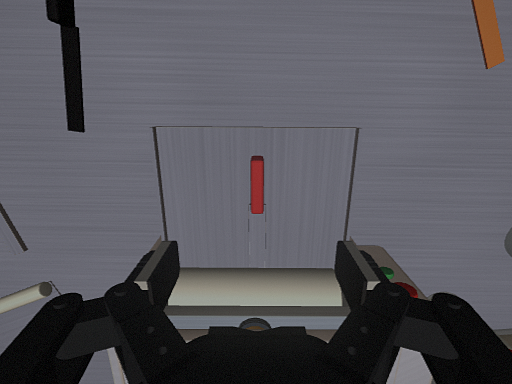

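View pics/c7c.png

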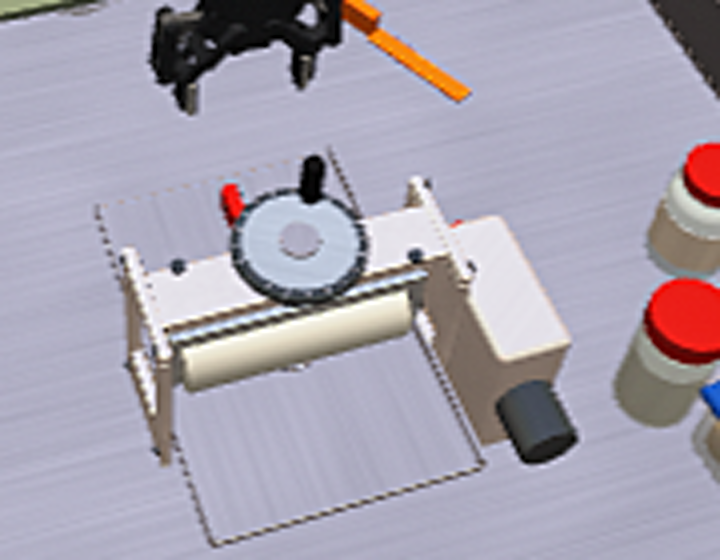

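The gauge lies in line with the handle at wrist (257,185), and the tip shows past the roller at scene crop (295,366). The hand is clear, so I hand the job in.

```bash
python3 -c "
from station import manip
print(manip.close_job()); print(manip.get_obs()['time_s'])"
```

```text
the job is handed in; nothing more can be done
None
the job is handed in; nothing more can be done
```

I laid the red gauge on the feed bed with its blade through the open gap under the roller. I then turned the crank about 190° clockwise in two stages and handed the job in at about 25 s; no verdict was reported.

- **Drag:** after the first 141° of crank, the pull with the gauge's weight held was about 0 N, so the blade was not yet nipped. After the next 51°, it slid at about 4.5 N with the weight held, and at about 5.8 N with about 1 N of downward press. From that I infer a nip of roughly 4–5 N; I could not measure it directly.
- **Early pull reading:** the first pull, before the blade was nipped, read 5 N. I discounted it because the closing fingers were pressing the handle down with 6–8 N. With that load removed, the reading fell to zero.
- **Final position:** the last pictures show the tip about 20 mm beyond the nip, close to the roller's middle. The depth fit gives the gauge a tilt of about 0.012 rad (limit 0.03), and I saw nothing else moved. The gripper is open, about 15 cm above the gauge and touching nothing.
- **Unusable check:** the camera estimate of the starting gap ranged from 5.4 to 8.8 mm, so I relied on the pull tests instead.

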